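# Put the matching lids on the sauce dishes

### The arm

A 7-joint arm with a two-finger parallel gripper is mounted at the origin on the work surface. World frame = base frame: x ahead of the robot, y to its left, z up, the work surface at z = 0. Lengths are in m, angles in rad, forces in N, time in s.
With the tool pointing down it reaches from about 0.4 to 0.9 m from the base axis. Payload 5.6 kg.
Tool frame: the origin (TCP) lies at the centre of the arm's flange, where the gripper is bolted on; the fingertips stand 190 mm ahead of it and the grasp point (between the pads) lies 171 mm ahead of it (tip_extent is the distance from the TCP to the fingertips, in m); z points along the fingers, y is the direction in which the jaws open and shut (so a half turn about z gives the same grasp; the last joint's range is limited). The gripper opens to 92 mm and grips with 3 to 60 N. Pads are 20 mm wide; open, the fingers measure 128 mm over their backs; the gripper's body (75 mm by 189 mm) begins 69 mm behind the grasp point.
Start: joints at [-1.263, 0.468, -0.012, 1.603, 0.006, 1.071, -0.056], TCP at [0.223, 0.61, 0.405] pointing down, gripper open.
Joint ranges: [-2.53, 2.53], [-0.31, 2.02], [-1.57, 1.55], [0.28, 2.44], [-1.29, 4.43], [0.15, 1.84], [-2.92, 2.92]. Speed limits (rad/s): [2.57, 2.57, 3.14, 3.14, 3.14, 3.14, 3.14].

### API

Orientations are given as [roll, pitch, yaw] about the fixed x, y, z axes, in that order (R = Rz(yaw) Ry(pitch) Rx(roll)).
In Python, from workcell import * gives the robot as it stands. The module is installed in compiled form; this text tells all that it offers. Calls block until the motion is done:
- move_pose(position, orientation): joint-space move of the TCP to a pose.
- move_linear(position, rot=None, v=0.15): straight line of the TCP; rot=None keeps the orientation; v is the mean speed in m/s.
- move_joints(angles): joint-space move.
- gripper_to(opening): opening from 0.0 (shut) to 1.0 (fully open); the grip force is fixed at half the most; returns when the fingers have stopped.
- hold(seconds).
- inverse_kinematics(position, orientation): joint angles nearest the present ones, or None.
- get_image(name): name is "scene" or "top" or "wrist"; returns the picture (400x640x3 uint8, blue, green, red); there is no depth.
- calibration(name): a dict with "fov_y" (degrees; the focal length in pixels is half the picture's height over the tangent of half this angle, whatever the lens; pixels are square), "cx", "cy" (the principal point, pixels), "R" (3x3) and "t" (3): a world point X has camera coordinates R X + t. Camera axes: x right, y down, z forward; pixel columns grow to the right and rows downward; lengths in m; the calibration is good to about 2 mm. The wrist camera is an equidistant fisheye: a pixel r from the principal point sees the ray r / f radians off the axis. A picture is of the moment at which its call begins: read the wrist's pose just before it. calibration takes no time and is no camera call; for the wrist camera it gives the pose at the moment of the call.
A pose or a line that the arm cannot do raises PlanningError and nothing moves.
- hand_in(): hands the job in, once; it reports no verdict.
Trained networks look in the newest picture that a camera, given by its name, has taken for a name from the list of things; names that differ only in an ending like _2 or _b are one class to them, and where a whole thing is asked for, a point or a joint stands for the part that bears it (a point fixed in the world has none). Each returns a list of dicts, best first, with "p" (0 to 1); they miss things now and then, are a little off and sometimes report something else, mostly with a low value. They report only what shows in the picture. A call takes as long as a camera call. They do not tell look-alikes from the thing itself.
- search_frame(camera, label): "extent" ([centre column, centre row, width, height] in pixels, round what is visible of it).
Readings, each from a call of its own:
- get_clock(): time.
- get_qpos(): joint angles.
- get_joint_vel(): joint speeds.
- get_effort(): joint torques, N m.
- get_position(): TCP position.
- get_tool_rot(): TCP orientation.
- get_force(): force on the tool from outside, world axes, zero at the start.
- get_wrist_torque(): the same for the moment, N m.
- get_opening(): opening from 0.0 (shut) to 1.0 (fully open).
Only numpy, scipy, OpenCV 4.12 (cv2) and the standard library are available. Lean on these libraries where they do the work, as an engineer would, in place of code of your own. Each camera call takes 0.05 s, during which the arm holds its last target.

### The job

Put each lid from the sloping rack on the sauce dish of its own colour, white on white and blue on blue, so that both lids sit level and fully seated with their collars inside the rims. Set the lids down gently, without letting them fall, leave the dishes where they stand, and do not disturb the other things on the bench.

Things in the scene. Friction and masses are not known exactly. Their poses are not given: they have to be found in the camera images.
- white_knob (a point): centre of the white lid's knob, a cylinder 24 mm across reaching 15 mm above and below it; z runs up the knob, away from the lid. Below: disc 104 mm across (15 to 22 mm below this point), then collar 80 mm across (22 to 28 mm below). About 0.16 kg. Starts on the rack, either side, knob square to the slope: leaning 35 degrees from vertical to the rack's front
- blue_knob (a point): centre of the blue lid's knob, a cylinder 24 mm across reaching 15 mm above and below it; z runs up the knob, away from the lid. Below: disc 104 mm across (15 to 22 mm below this point), then collar 80 mm across (22 to 28 mm below). About 0.16 kg. Starts on the rack, either side, knob square to the slope: leaning 35 degrees from vertical to the rack's front
- white_lid: the white lid itself, origin at the centre of its collar's underside, z along the knob (see point white_knob)
- blue_lid: the blue lid itself, origin at the centre of its collar's underside, z along the knob (see point blue_knob)
- white_dish: open round white sauce dish on the bench, 100 mm across the rim, 72 mm across the foot, 45 mm high, mouth 90 mm; loose, about 0.28 kg; origin at the centre of its underside, z up. With its lid on, the disc lies on the rim, the collar is in the mouth with about 4 mm play all round, the knob's centre 67 mm above the dish's origin
- blue_dish: open round blue sauce dish on the bench, 100 mm across the rim, 72 mm across the foot, 45 mm high, mouth 90 mm; loose, about 0.28 kg; origin at the centre of its underside, z up. With its lid on, the disc lies on the rim, the collar is in the mouth with about 4 mm play all round, the knob's centre 67 mm above the dish's origin
- rack: fixed wooden rack with a board sloping 35 degrees, 290 mm wide (its y), 128 mm up the slope; faces its own -x, where it is low (28 mm above the bench, 102 mm at the rear). Two lids lie on it, 70 mm to either side of the middle, each against two pegs 60 mm apart standing 14 mm off the board. Origin on the bench under its middle
- turntable: small bamboo turntable, 180 mm across, its top 32 mm above the bench, free to turn, carrying the jar; does not take part. Origin on the bench at its centre
- jar: closed glass jar with a green lid, 68 mm across and 105 mm tall, standing on the turntable; origin at the centre of its underside; a bystander
- cobek: wide open clay mortar bowl, 210 mm across and 50 mm high, origin at the centre of its underside; a bystander
- pestle: dark wooden bent pestle lying on the bench, about 160 mm long and 36 mm thick, origin on the bench under its middle; a bystander
- spoon: steel serving spoon lying on the bench, about 200 mm long along its x axis, origin under its middle; a bystander
- salt_cup: small yellow cup, 66 mm across and 60 mm high, origin at the centre of its underside; a bystander
- tin: steel tin with an orange band, 64 mm across and 90 mm high, origin at the centre of its underside; a bystander
There are look-alikes about, which are no part of the job. Leave any purple look-alike of the blue_dish alone.

How it is judged:
At the end, for the whole second after the job is handed in: each lid rests on the dish of its own colour: knob centre within 8 mm of the dish's axis and 63.5 to 70 mm above the dish's underside (seated is 67), lid level within 4.5 degrees, dish upright on the bench within 5 cm of where it stood, all at rest (horizontal distance between white_knob and white_dish below 0.008 m and z of white_knob in the frame of white_dish between 0.0635 and 0.07 m and angle between each of white_knob, blue_knob's own z axis and vertical below 0.08 rad and angle between each of white_dish, blue_dish's own z axis and vertical below 0.06 rad and height (world z) of white_dish between -0.005 and 0.008 m and distance of each of white_dish, blue_dish from where it was at the start of the episode below 0.05 m and linear speed of each of white_lid, white_dish, blue_lid, blue_dish below 0.02 m/s and horizontal distance between blue_knob and blue_dish below 0.008 m and z of blue_knob in the frame of blue_dish between 0.0635 and 0.07 m and height (world z) of blue_dish between -0.005 and 0.008 m); the robot touches nothing.
It fails at once if the white lid is let fall (more than about 1 cm) or flung (contact force between the fingers and white_lid below 0.05 N and linear speed of white_lid above 0.45 m/s).
It fails at once if the blue lid is let fall (more than about 1 cm) or flung (contact force between the fingers and blue_lid below 0.05 N and linear speed of blue_lid above 0.45 m/s).
It fails at once if a bystander is shoved more than 3 cm or tipped over (distance of any of jar, cobek, pestle, spoon, salt_cup, tin from where it was at the start of the episode above 0.03 m or angle between any of jar, tin, salt_cup's own z axis and vertical above 0.4 rad).
It also fails if it takes over 64 s, if anything falls off the work surface, if the arm or the gripper's body presses on something with over 40 N, if the wrist force passes 120 N, or if a joint passes its speed limit or range.

## Working session

There is one attempt and no reset: what is moved stays moved. The work goes in short steps, each a Python script; the robot and the scene stay as the last script left them, time stands still between calls to the robot, and variables do not carry over. Pictures are saved under pics/ and viewed, and the job is handed in when it is done.

```bash
mkdir -p pics; ls; cat > s1.py <<'E'
from workcell import *
import cv2,numpy as np
for n in ["scene","top","wrist"]:
    im=get_image(n); cv2.imwrite(f"pics/a_{n}.png",im)
    c=calibration(n); print(n,c)
    for l in ["white_knob","blue_knob","white_lid","blue_lid","white_dish","blue_dish","rack"]:
        print(l,[(round(d["p"],2),[round(float(x),1) for x in d["extent"]]) for d in search_frame(n,l)])
print(get_clock())
E
python3 s1.py
```

```text
pics
scene {'fov_y': 57.60507982535935, 'cx': 324.61382291329835, 'cy': 190.88777419811368, 'R': array([[ 0.10821158,  0.99409222, -0.00842129],
       [ 0.60155041, -0.07222105, -0.79556346],
       [-0.79147164,  0.08102335, -0.60581174]]), 't': array([-0.09312167, -0.26094622,  1.74959632])}
white_knob [(0.76, [371.6, 205.8, 33.8, 12.9]), (0.23, [393.0, 217.2, 87.7, 39.5]), (0.19, [407.4, 194.7, 30.5, 10.3])]
blue_knob [(0.71, [407.1, 195.2, 21.6, 10.9])]
white_lid [(0.69, [372.9, 203.9, 26.0, 12.8]), (0.32, [240.9, 190.9, 25.4, 29.0])]
blue_lid [(0.63, [180.1, 211.7, 27.6, 30.0]), (0.53, [408.8, 196.2, 29.9, 12.8]), (0.2, [223.8, 253.6, 17.0, 48.1])]
white_dish [(0.92, [240.6, 189.2, 26.2, 24.8])]
blue_dish [(0.97, [253.6, 168.0, 23.2, 20.8]), (0.93, [330.3, 185.9, 23.2, 24.4]), (0.8, [293.9, 188.2, 21.5, 22.6]), (0.61, [407.1, 194.9, 29.4, 15.3]), (0.6, [216.1, 166.8, 24.8, 21.5]), (0.56, [357.7, 255.4, 34.0, 27.4])]
rack [(0.57, [391.6, 216.7, 89.4, 41.4])]
top {'fov_y': 44.61562445458275, 'cx': 320.0231940095297, 'cy': 197.28049637764232, 'R': array([[-0.01760075, -0.99976905,
[... 488 characters left out ...]
 [430.1, 266.2, 30.2, 26.7]), (0.9, [296.4, 124.0, 22.1, 27.4]), (0.83, [306.9, 219.1, 24.9, 26.4]), (0.77, [384.9, 263.6, 23.9, 24.9]), (0.76, [346.6, 217.5, 24.5, 25.8]), (0.46, [275.2, 166.2, 33.7, 26.6])]
rack [(0.66, [255.4, 166.5, 80.5, 51.4])]
wrist {'fov_y': 65.70646984690485, 'cx': 316.4689140090402, 'cy': 200.20988731510712, 'R': array([[ 3.42017883e-01,  9.39693220e-01, -6.48466241e-04],
       [ 8.97356052e-01, -3.26403567e-01,  2.97006444e-01],
       [ 2.78883280e-01, -1.02163420e-01, -9.54875255e-01]]), 't': array([-0.64948528, -0.03546161,  0.39201742])}
white_knob []
blue_knob []
white_lid []
blue_lid []
white_dish []
blue_dish [(0.59, [12.9, 319.4, 25.9, 34.3])]
rack []
1.2
```

```bash
python3 - <<'E'
import cv2
a=cv2.imread("pics/a_top.png"); cv2.imwrite("pics/b_top.png",cv2.resize(a[90:310,190:480],None,fx=2.7,fy=2.7,interpolation=cv2.INTER_CUBIC))
a=cv2.imread("pics/a_scene.png"); cv2.imwrite("pics/b_scene.png",cv2.resize(a[130:300,150:460],None,fx=2.5,fy=2.5,interpolation=cv2.INTER_CUBIC))
E
```

```text
(no output)
```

View pics/b_top.png

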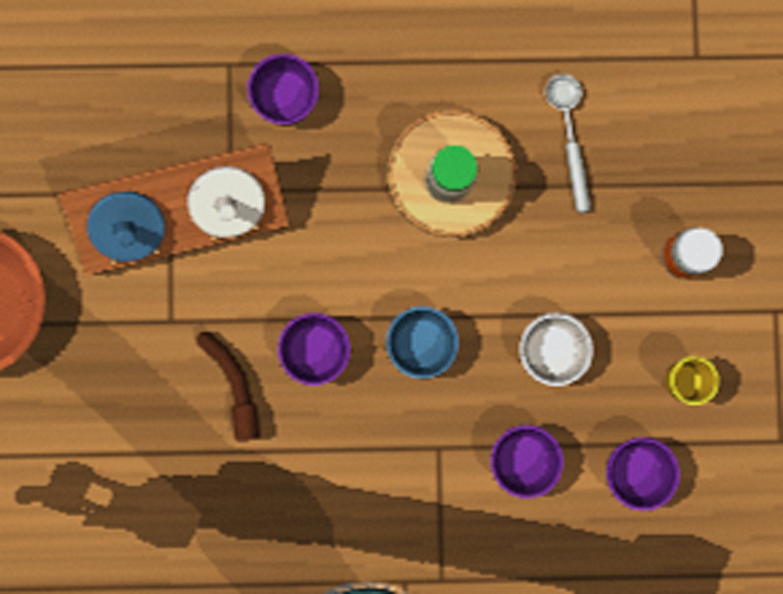

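View pics/b_scene.png

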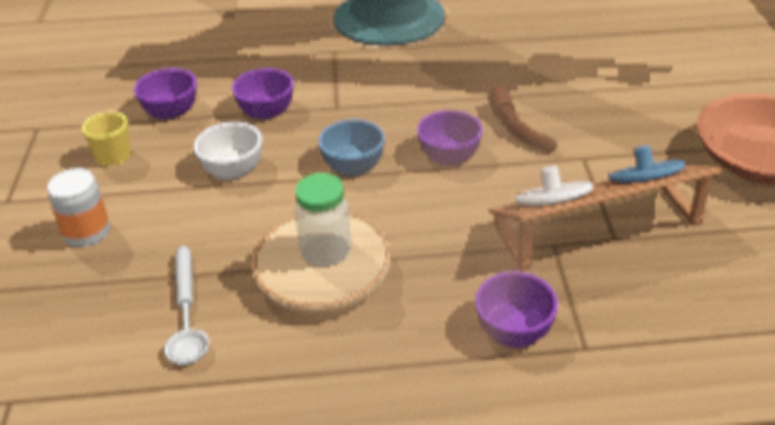

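View pics/a_wrist.png

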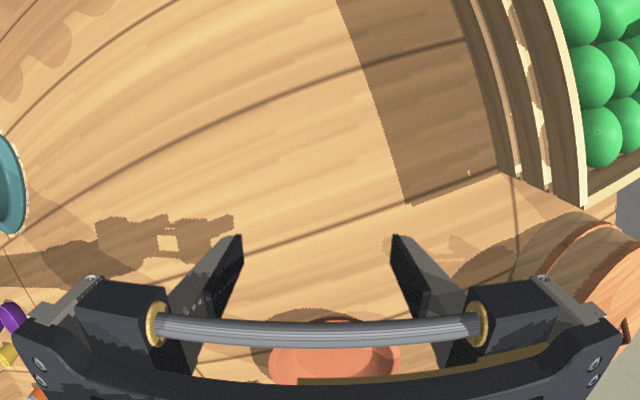

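```bash
cat > h.py <<'E'
import numpy as np
from scipy.spatial.transform import Rotation as Ro
def ray(c,u,v,fish=False,H=400):
    f=H/2/np.tan(np.radians(c["fov_y"]/2)); x=(u-c["cx"])/f; y=(v-c["cy"])/f
    if fish:
        r=np.hypot(x,y); s=np.sin(r)/r if r>1e-9 else 1; d=np.array([x*s,y*s,np.cos(r)])
    else: d=np.array([x,y,1.])
    R=np.array(c["R"]);t=np.array(c["t"]); d=R.T@d
    return -R.T@t,d/np.linalg.norm(d)
def atz(c,u,v,z,fish=False):
    o,d=ray(c,u,v,fish); return o+d*(z-o[2])/d[2]
def tri(rs):
    A=sum(np.eye(3)-np.outer(d,d) for o,d in rs); b=sum((np.eye(3)-np.outer(d,d))@o for o,d in rs)
    X=np.linalg.solve(A,b); return X,[round(1000*np.linalg.norm(np.cross(X-o,d)),1) for o,d in rs]
def proj(c,X,fish=False,H=400):
    f=H/2/np.tan(np.radians(c["fov_y"]/2)); p=np.array(c["R"])@np.array(X)+np.array(c["t"])
    if fish:
        r=np.hypot(p[0],p[1]); a=np.arctan2(r,p[2]); return np.array([c["cx"]+f*a*p[0]/r,c["cy"]+f*a*p[1]/r])
    return np.array([c["cx"]+f*p[0]/p[2],c["cy"]+f*p[1]/p[2]])
E
python3 - <<'E'
from workcell import *
from h import *
T=calibration("top");S=calibration("scene");W=calibration("wrist")
np.set_printoptions(precision=4,suppress=True)
t=lambda u,v:(190+u/2.7,90+v/2.7)
s=lambda u,v:(150+u/2.5,130+v/2.5)
for n,a,b in [("wknob",t(227,207),s(549,178)),("bknob",t(125,232),s(643,157))]:
    print(n,tri([ray(T,*a),ray(S,*b)]))
for n,a in [("wdish",(396.3,220)),("bdish",(346.6,217.2)),("jar",t(455,168))]:
    print(n,atz(T,*a,0.045 if n!="jar" else .137))
for n,b in [("wdish",s(229,141)),("bdish",s(352,137))]: print(n,atz(S,*b,0.045))
print("rack",[atz(T,*t(*p),z) for p,z in [((57,195),.1),((270,145),.1),((88,274),.028),((288,226),.028)]])
p=get_position();r=get_tool_rot();R=Ro.from_euler("xyz",r).as_matrix()
o=-W["R"].T@W["t"]; print(p,r,"cam in tool",R.T@(o-p),R.T@W["R"].T)
E
```

```text
wknob (array([0.6289, 0.1776, 0.0882]), [np.float64(0.8), np.float64(0.8)])
bknob (array([0.5974, 0.3153, 0.0869]), [np.float64(0.5), np.float64(0.5)])
wdish [ 0.429  -0.2684  0.045 ]
bdish [ 0.4425 -0.0844  0.045 ]
jar [ 0.6689 -0.1256  0.137 ]
wdish [ 0.4337 -0.2648  0.045 ]
bdish [ 0.4455 -0.0819  0.045 ]
rack [array([0.6471, 0.4043, 0.1   ]), array([0.7104, 0.1189, 0.1   ]), array([0.5473, 0.3765, 0.028 ]), array([0.6099, 0.0987, 0.028 ])]
[0.2234 0.6104 0.4047] [3.1415 0.     2.7907] cam in tool [ 0.0837 -0.0004  0.0203] [[ 0.0018 -0.9549 -0.297 ]
 [ 1.      0.002  -0.0002]
 [ 0.0007 -0.297   0.9549]]
```

```bash
cat >> h.py <<'E'
th=np.radians(35)
def grasp_rot(yaw,tilt,flip=False):
    # tool z = down tilted forward (rack's +x), y = +-rack y
    z=np.array([np.sin(tilt)*np.cos(yaw),np.sin(tilt)*np.sin(yaw),-np.cos(tilt)])
    y=np.array([-np.sin(yaw),np.cos(yaw),0])*(-1 if flip else 1)
    return np.column_stack([np.cross(y,z),y,z])
def rpy(R): return [float(a) for a in Ro.from_matrix(R).as_euler("xyz")]
E
python3 - <<'E'
from workcell import *
from h import *
np.set_printoptions(precision=3,suppress=True)
yaw=np.radians(12.8)
W=np.array([.629,.178,.088]);B=np.array([.597,.315,.087])
for fl in (0,1):
  R=grasp_rot(yaw,th,fl);z=R[:,2]
  for n,P in (("W",W),("B",B),("mid",(W+B)/2)):
    for d in (0.178,0.3): 
        q=inverse_kinematics(list(P-z*d),rpy(R)); print(fl,n,d,None if q is None else np.array(q))
  for n,P in (("WD",[.431,-.267,.067]),("BD",[.444,-.083,.067])):
   for y2 in (0,yaw,-.5):
    R=grasp_rot(y2,0,fl)
    for d in (.178,.28):
        q=inverse_kinematics(list(np.array(P)+[0,0,d]),rpy(R)); print(fl,n,y2,d,None if q is None else np.array(q))
print(get_clock())
E
```

```text
0 W 0.178 [ 0.345  0.707 -0.885  2.111  1.865  0.551 -0.153]
0 W 0.3 [-0.175  0.216 -0.237  2.249  1.098  0.165  0.356]
0 B 0.178 [-0.457  0.545 -0.231  2.074  1.714  0.345 -0.445]
0 B 0.3 [-1.02   0.258  0.351  2.208  0.92   0.229  0.233]
0 mid 0.178 [ 0.034  0.622 -0.668  2.098  1.818  0.494 -0.31 ]
0 mid 0.3 [-0.85   0.219  0.324  2.256  0.89   0.152  0.392]
0 WD 0 0.178 [-0.023  0.535  0.64   2.095 -0.513  0.669  2.533]
0 WD 0 0.28 [-0.321  0.447  1.023  2.048 -0.487  0.909  2.54 ]
0 WD 0.2234021442552742 0.178 [ 0.011  0.523  0.595  2.093 -0.474  0.659  2.721]
0 WD 0.2234021442552742 0.28 [-0.307  0.438  1.002  2.048 -0.472  0.904  2.748]
0 WD -0.5 0.178 [ 0.103  0.498  0.477  2.087 -0.377  0.638  1.907]
0 WD -0.5 0.28 [-0.212  0.388  0.864  2.043 -0.383  0.876  1.937]
0 BD 0 0.178 [-0.184  0.408  0.348  2.208 -0.257  0.563  1.927]
0 BD 0 0.28 [-0.392  0.224  0.573  2.154 -0.168  0.805  1.857]
0 BD 0.2234021442552742 0.178 [-0.137  0.403  0.292  2.205 -0.215  0.559  2.11 ]
0 BD 0.2234021442552742 0.28 [-0.38   0.223  0.558  2.153 -0.163  0.805  2.075]
0 BD -0.5 0.178 [-0.28   0.
[... 615 characters left out ...]
52742 0.178 [-0.089  0.561  0.729  2.098 -0.588  0.693 -0.315]
1 WD 0.2234021442552742 0.28 [-0.216  0.389  0.869  2.044 -0.387  0.877 -0.478]
1 WD -0.5 0.178 [-0.198  0.625  0.886  2.104 -0.726  0.751 -0.912]
1 WD -0.5 0.28 [-0.234  0.397  0.895  2.044 -0.402  0.881 -1.186]
1 BD 0 0.178 [-0.677  0.592  0.991  2.234 -0.787  0.72  -0.699]
1 BD 0 0.28 [-0.739  0.304  1.004  2.17  -0.348  0.835 -1.088]
1 BD 0.2234021442552742 0.178 [-0.594  0.532  0.871  2.23  -0.679  0.666 -0.579]
1 BD 0.2234021442552742 0.28 [-0.705  0.29   0.959  2.169 -0.323  0.829 -0.892]
1 BD -0.5 0.178 [-0.753  0.675  1.116  2.237 -0.902  0.798 -1.09 ]
1 BD -0.5 0.28 [-0.955  0.528  1.372  2.177 -0.647  0.96  -1.274]
1.2
```

```bash
cat > s2.py <<'E'
from workcell import *
from h import *
import cv2
np.set_printoptions(precision=3,suppress=True)
yaw=np.radians(12.8)
W=np.array([.629,.178,.088]);B=np.array([.597,.315,.087])
R=grasp_rot(yaw,th);P=(W+B)/2-R[:,2]*.3
print(get_clock()); move_pose(list(P),rpy(R)); print(get_clock(),get_qpos(),get_position(),P)
c=calibration("wrist"); im=get_image("wrist"); cv2.imwrite("pics/c_wrist.png",im)
import pickle; pickle.dump(c,open("c_wrist.pkl","wb"))
for l in ["white_knob","blue_knob","white_lid","blue_lid"]:
    print(l,[(round(d["p"],2),[round(float(x),1) for x in d["extent"]]) for d in search_frame("wrist",l)])
print(proj(c,W,True),proj(c,B,True),get_clock())
E
python3 s2.py
```

```text
1.2
3.0083 [-0.85   0.219  0.324  2.254  0.89   0.152  0.392] [0.445 0.209 0.334] [0.445 0.208 0.333]
white_knob [(0.83, [247.8, 187.3, 99.7, 94.4])]
blue_knob [(0.78, [383.6, 187.5, 96.0, 99.8])]
white_lid [(0.93, [248.2, 188.8, 101.9, 98.5])]
blue_lid [(0.57, [380.5, 190.3, 99.0, 97.4])]
[242.273 197.534] [388.783 196.464] 3.2583
```

View pics/c_wrist.png

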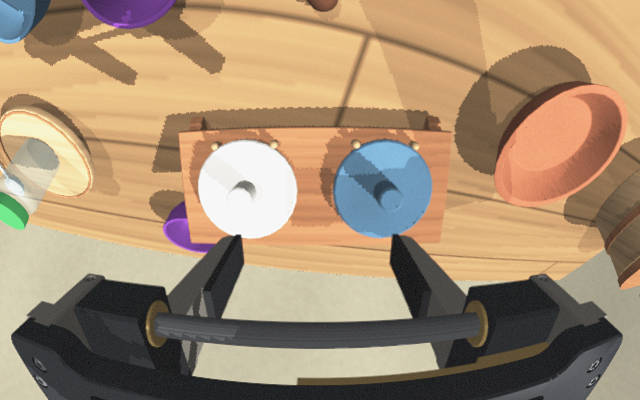

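```bash
cat > fit.py <<'E'
from h import *
import cv2,pickle
from scipy.optimize import least_squares
np.set_printoptions(precision=4,suppress=True)
c=pickle.load(open("c_wrist.pkl","rb"));im=cv2.imread("pics/c_wrist.png")
hsv=cv2.cvtColor(im,cv2.COLOR_BGR2HSV)
def blob(m,u,v):
    m=m.astype(np.uint8); n,l,st,ce=cv2.connectedComponentsWithStats(m); return (l==l[v,u]).astype(np.uint8),st[l[v,u]]
masks={"W":blob((hsv[...,1]<40)&(hsv[...,2]>110),225,170),"B":blob((hsv[...,0]>95)&(hsv[...,0]<118)&(hsv[...,1]>90),365,170)}
vis=im.copy()
def pts(C,n,r):
    a=np.cross(n,[0,0,1.]);a/=np.linalg.norm(a);b=np.cross(n,a);ph=np.linspace(0,2*np.pi,72,endpoint=False)
    return [C+r*(np.cos(p)*a+np.sin(p)*b) for p in ph]
for k,(m,st) in masks.items():
    print(k,st)
    cn=max(cv2.findContours(m,cv2.RETR_EXTERNAL,cv2.CHAIN_APPROX_NONE)[0],key=cv2.contourArea)
    hull=cv2.convexHull(cn)[:,0].astype(float); cnf=cv2.convexHull(cn)
    cv2.drawContours(vis,[cn],-1,(0,0,255),1)
    def model(x,yaw):
        n=-grasp_rot(yaw,th)[:,2]; 
        q=[proj(c,p,True) for C in (x-.015*n,x-.022*n) for p in pts(C,n,.052)]
        return cv2.convexHull(np.array(q,np.float32))
    def res(x,yaw=np.radians(12.8)):
        h=model(x,yaw); return [cv2.pointPolygonTest(h,(float(a[0]),float(a[1])),True)+.3 for a in cn[:,0]]
    x0={"W":np.array([.629,.178,.088]),"B":np.array([.597,.315,.087])}[k]
    s=least_squares(res,x0,loss="soft_l1",diff_step=1e-3); n=-grasp_rot(np.radians(12.8),th)[:,2]
    print(k,s.x,"rms",np.sqrt(np.mean(np.square(res(s.x)))),"knob top px",proj(c,s.x+.015*n,True))
    cv2.circle(vis,tuple(int(round(v)) for v in proj(c,s.x+.015*n,True)),1,(0,255,0),-1)
    cv2.polylines(vis,[model(s.x,np.radians(12.8)).astype(np.int32)],True,(0,255,0))
cv2.imwrite("pics/d.png",cv2.resize(vis[120:260,160:460],None,fx=2.6,fy=2.6,interpolation=cv2.INTER_NEAREST))
E
python3 fit.py
```

```text
W [ 198  140   99   98 7644]
W [0.6341 0.1768 0.0812] rms 0.463811870319517 knob top px [238.3656 199.5659]
B [ 334  140   97   97 7281]
B [0.6066 0.3189 0.0764] rms 0.3979687796501643 knob top px [390.3736 198.8821]
```

View pics/d.png

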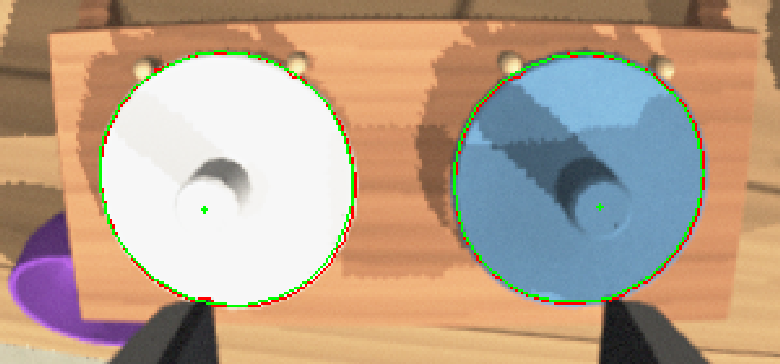

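```bash
cat >> fit.py <<'E'
print("joint fit")
cns={k:max(cv2.findContours(m,cv2.RETR_EXTERNAL,cv2.CHAIN_APPROX_NONE)[0],key=cv2.contourArea) for k,(m,st) in masks.items()}
for z in (.082,.085,.088):
  def rs(p,full=True):
    yaw=p[2]; y=np.array([-np.sin(yaw),np.cos(yaw),0]);M=np.array([p[0],p[1],z]);o=[]
    n=-grasp_rot(yaw,th)[:,2]
    for k,sg in (("W",-1),("B",1)):
        x=M+sg*.07*y
        q=[proj(c,v,True) for C in (x-.015*n,x-.022*n) for v in pts(C,n,.052)]
        h=cv2.convexHull(np.array(q,np.float32)); o+=[cv2.pointPolygonTest(h,(float(a[0]),float(a[1])),True)-.3 for a in cns[k][:,0]]
    return o
  s=least_squares(rs,[.62,.247,.223],loss="soft_l1",diff_step=1e-3);yaw=s.x[2];y=np.array([-np.sin(yaw),np.cos(yaw),0]);M=np.array([*s.x[:2],z]);n=-grasp_rot(yaw,th)[:,2]
  print(z,np.degrees(yaw),"W",M-.07*y,"B",M+.07*y,"cost",s.cost,[proj(c,M+g*.07*y+.015*n,True) for g in (-1,1)])
E
python3 fit.py|sed -n '/joint/,$p'
```

```text
joint fit
0.082 12.95286823862591 W [0.6323 0.1779 0.082 ] B [0.6009 0.3143 0.082 ] cost 224.34029338208333 [array([239.3756, 199.216 ]), array([389.2889, 199.273 ])]
0.085 12.700945114764439 W [0.6294 0.1774 0.085 ] B [0.5986 0.314  0.085 ] cost 227.3250325770095 [array([238.4662, 199.8664]), array([390.3747, 200.3347])]
0.088 12.589305586993794 W [0.6267 0.1771 0.088 ] B [0.5962 0.3138 0.088 ] cost 448.39886490683534 [array([237.7924, 200.663 ]), array([391.739 , 201.3204])]
```

```bash
cat > s3.py <<'E'
from workcell import *
from h import *
import cv2,pickle
np.set_printoptions(precision=3,suppress=True)
q0=np.array(get_qpos());P=[.437,-.175,.045+.171+.13]
best=None
for y in np.arange(-3.1,3.1,.2):
    R=grasp_rot(y,0);q=inverse_kinematics(P,rpy(R))
    if q is None: continue
    d=np.abs(np.array(q)-q0).max()
    # camera away sideways so that both dishes visible: jaw line along y
    if abs(np.sin(y))<.45 and (best is None or d<best[0]): best=(d,y)
print(best); R=grasp_rot(best[1],0)
move_pose(P,rpy(R)); print(get_clock(),np.array(get_qpos()))
c=calibration("wrist"); im=get_image("wrist"); cv2.imwrite("pics/e_wrist.png",im); pickle.dump(c,open("e_wrist.pkl","wb"))
for l in ["white_dish","blue_dish"]:
    print(l,[(round(d["p"],2),[round(float(x),1) for x in d["extent"]]) for d in search_frame("wrist",l)])
print(proj(c,[.431,-.267,.045],True),proj(c,[.444,-.083,.045],True),get_clock())
E
python3 s3.py
```

```text
(np.float64(1.262873214932375), np.float64(-3.1))
4.8 [-0.443  0.32   0.895  2.126 -0.336  0.84  -0.871]
white_dish [(0.66, [409.6, 205.4, 91.2, 92.8])]
blue_dish [(0.96, [353.4, 323.4, 83.8, 78.7]), (0.71, [111.7, 189.0, 71.6, 89.0]), (0.66, [225.0, 184.4, 95.0, 100.1]), (0.47, [285.5, 17.1, 151.3, 32.9]), (0.33, [409.9, 203.4, 91.1, 90.9])]
[409.17  207.847] [221.514 186.855] 4.95
```

View pics/e_wrist.png

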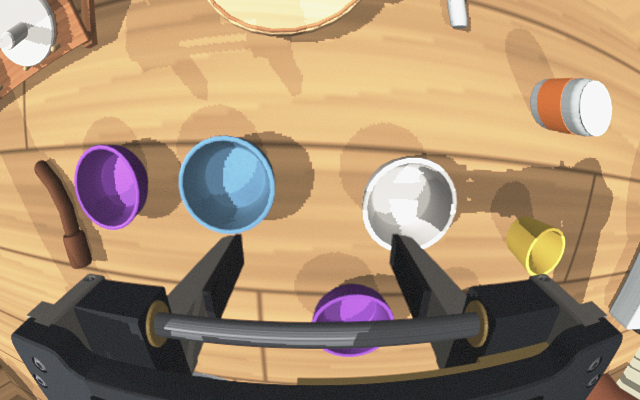

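```bash
cat > fit2.py <<'E'
from h import *
import cv2,pickle
from scipy.optimize import least_squares
np.set_printoptions(precision=4,suppress=True)
c=pickle.load(open("e_wrist.pkl","rb"));im=cv2.imread("pics/e_wrist.png");hsv=cv2.cvtColor(im,cv2.COLOR_BGR2HSV);vis=im.copy()
W=(hsv[...,1]<60)&(hsv[...,2]>100);B=(hsv[...,0]>92)&(hsv[...,0]<118)&(hsv[...,1]>70)
for k,m,u,v,x0 in (("W",W,370,205,[.431,-.267]),("B",B,227,160,[.444,-.083])):
    m=m.astype(np.uint8);n,l=cv2.connectedComponents(m)
    win=np.zeros_like(m);cv2.circle(win,tuple(int(a) for a in proj(c,[*x0,.045],True)),56,1,-1)
    ids=np.bincount((l*win).ravel());ids[0]=0;i=ids.argmax()
    mk=((l==i)*win).astype(np.uint8)
    cn=max(cv2.findContours(mk,cv2.RETR_EXTERNAL,cv2.CHAIN_APPROX_NONE)[0],key=cv2.contourArea)
    hl=cv2.convexHull(cn)
    # keep contour points near the hull
    P=np.array([p[0] for p in cn if cv2.pointPolygonTest(hl,(float(p[0][0]),float(p[0][1])),True)<2.0],float)
    def cir(x,r=.05): return cv2.convexHull(np.array([proj(c,[x[0]+r*np.cos(a),x[1]+r*np.sin(a),.045],True) for a in np.linspace(0,6.283,90)],np.float32))
    f=lambda x:[cv2.pointPolygonTest(cir(x),(p[0],p[1]),True)-.4 for p in P]
    s=least_squares(f,x0,loss="soft_l1",diff_step=1e-3);print(k,s.x,np.sqrt(np.mean(np.square(f(s.x)))),len(P))
    vis[cv2.Canny(mk*255,1,2)>0]=(0,0,255);cv2.polylines(vis,[cir(s.x).astype(np.int32)],True,(0,255,0))
cv2.imwrite("pics/f.png",cv2.resize(vis[110:270,160:470],None,fx=2.5,fy=2.5,interpolation=cv2.INTER_NEAREST))
E
python3 fit2.py
```

```text
W [ 0.4325 -0.2684] 0.833262195635509 245
B [ 0.4449 -0.086 ] 1.0555684557283889 274
```

View pics/f.png

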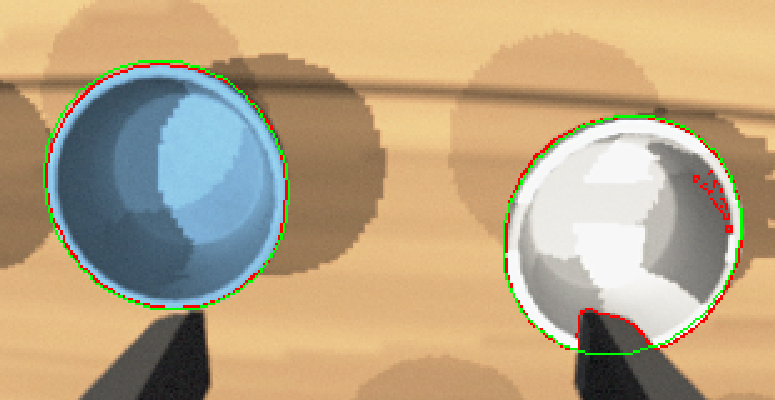

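The candidates are the white dish at (410,204), the blue dish at (227,184), and purple look-alikes at (111,188) and (353,320), with more purple bowls in the top view. By colour I choose the white and blue bowls, and the crop above confirms it. In the rack view the lids are clear: white at (248,188) and blue at (383,188). Next is the white lid grasp.

```bash
cat >> h.py <<'E'
YAW=np.radians(12.8)
KN={"W":np.array([.6288,.1775,.0865]),"B":np.array([.5976,.3145,.0865])}
DI={"W":np.array([.432,-.268,0]),"B":np.array([.4447,-.0852,0])}
E
cat > s4.py <<'E'
import sys
from workcell import *
from h import *
import cv2,pickle
np.set_printoptions(precision=3,suppress=True)
k=sys.argv[1];K=KN[k];q0=np.array(get_qpos());best=None
for fl in (0,1):
    R=grasp_rot(YAW,th,fl);z=R[:,2];q=inverse_kinematics(list(K-z*.258),rpy(R))
    if q is None: continue
    d=np.abs(np.array(q)-q0).max(); print(fl,np.array(q))
    if best is None or d<best[0]: best=(d,fl)
R=grasp_rot(YAW,th,best[1]);z=R[:,2]
gripper_to(.6)
move_pose(list(K-z*.258),rpy(R)); print(get_clock(),np.array(get_qpos()),get_position()-(K-z*.258),get_force())
c=calibration("wrist"); im=get_image("wrist"); cv2.imwrite(f"pics/g{k}.png",im)
print("knob top px",proj(c,K-z*.015,True),"grasp centre",proj(c,K-z*.007,True))
try:
    move_linear(list(K-z*.218),v=.08); print("lin ok",get_clock(),np.array(get_qpos()))
except Exception as e: print("ERR",e)
E
python3 s4.py W
```

```text
0 [ 0.013  0.351 -0.45   2.21   1.589  0.231 -0.087]
7.325 [ 0.013  0.351 -0.449  2.21   1.588  0.232 -0.087] [ 0.    -0.001 -0.   ] [ 0.151  0.345 -0.583]
knob top px [318.724 219.186] grasp centre [318.667 215.609]
lin ok 8.025 [ 0.028  0.456 -0.47   2.174  1.818  0.274 -0.285]
```

View pics/gW.png

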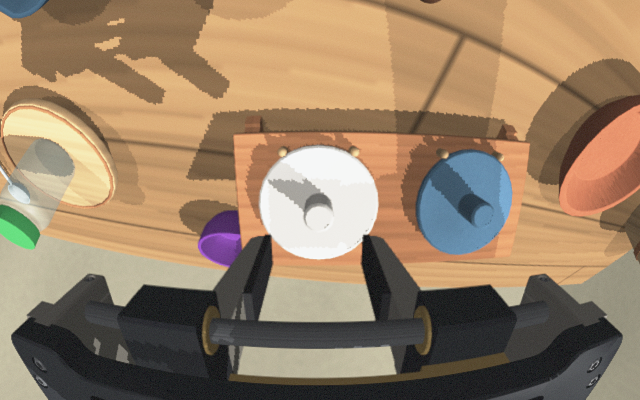

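```bash
python3 - <<'E'
import cv2
a=cv2.imread("pics/gW.png");a=cv2.resize(a[135:265,245:395],None,fx=4.5,fy=4.5,interpolation=cv2.INTER_CUBIC)
cv2.circle(a,(int((318.7-245)*4.5),int((219.2-135)*4.5)),2,(0,0,255),-1);cv2.imwrite("pics/gWz.png",a)
E
```

```text
(no output)
```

View pics/gWz.png

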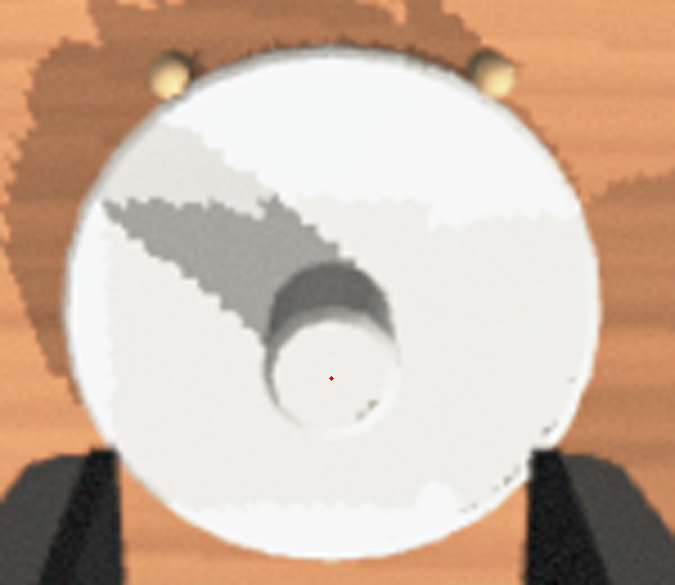

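```bash
cat > s5.py <<'E'
import sys
from workcell import *
from h import *
import cv2
np.set_printoptions(precision=3,suppress=True)
k=sys.argv[1];K=KN[k]
z=Ro.from_euler("xyz",get_tool_rot()).as_matrix()[:,2]
move_linear(list(K-z*.178),v=.06); print(get_clock(),get_position()-(K-z*.178),get_force())
gripper_to(0.1); print("open",get_opening(),get_force())
hold(.2)
move_linear(list(K-z*.190),v=.04); print(get_clock(),"force",get_force(),"open",get_opening())
move_linear(list(K-z*.258),v=.1); print(get_clock(),"force",get_force(),"open",get_opening())
im=get_image("wrist"); cv2.imwrite(f"pics/h{k}.png",im)
E
python3 s5.py W
```

```text
8.8417 [-0.  0.  0.] [ 1.032  0.549 -0.292]
open 0.24775951852868533 [-0.437  0.089  2.353]
10.075 force [ 0.516 -0.356 -2.386] open 0.25499298772010287
10.9083 force [ 0.017 -0.337 -2.105] open 0.2545115692482837
```

View pics/hW.png

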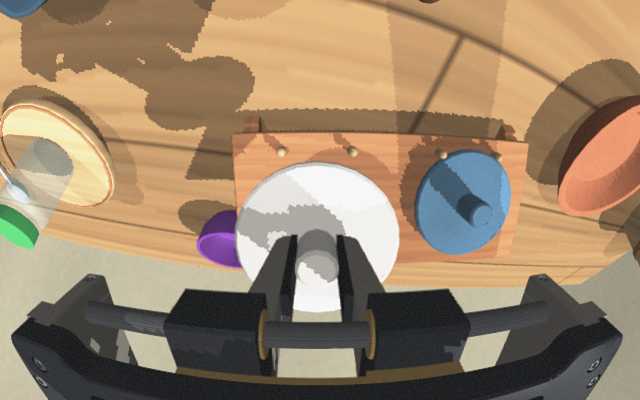

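```bash
cat > s6.py <<'E'
import sys
from workcell import *
from h import *
import cv2,pickle
np.set_printoptions(precision=3,suppress=True)
k=sys.argv[1];D=DI[k]
def best(P):
    q0=np.array(get_qpos());b=None
    for y in np.arange(-3.1,3.15,.1):
        R=grasp_rot(y,0);q=inverse_kinematics(P,rpy(R))
        if q is None: continue
        d=np.abs(np.array(q)-q0).max()
        if b is None or d<b[0]: b=(d,y)
    return b
V=[.4447,-.03,.171+.20]
b=best(V); print(b); 
move_pose(V,rpy(grasp_rot(b[1],0))); print(get_clock(),np.array(get_qpos()),"open",get_opening(),get_force())
P=[D[0],D[1],.067+.007+.171+.06]
b=best(P);print(b);R=rpy(grasp_rot(b[1],0))
move_pose(P,R); print(get_clock(),np.array(get_qpos()),get_position()-P,"open",get_opening(),get_force())
pickle.dump(R,open("R.pkl","wb"))
c=calibration("wrist");im=get_image("wrist"); cv2.imwrite(f"pics/i{k}.png",im);pickle.dump(c,open(f"i{k}.pkl","wb"))
im=get_image("scene"); cv2.imwrite(f"pics/is{k}.png",cv2.resize(im[130:300,150:460],None,fx=2.5,fy=2.5,interpolation=cv2.INTER_CUBIC))
E
python3 s6.py W
```

```text
(np.float64(1.272459636496566), np.float64(-0.09999999999999742))
12.1167 [ 0.814  0.31  -0.937  2.07   0.317  0.909  1.172] open 0.25394140379515623 [-1.297 -1.13  -2.197]
(np.float64(0.24687041268683296), np.float64(-0.3999999999999977))
13.0917 [ 1.059  0.475 -0.705  1.994  0.417  0.819  1.292] [0.001 0.002 0.   ] open 0.2509433945550318 [ 0.157 -0.141 -1.606]
```

View pics/iW.png

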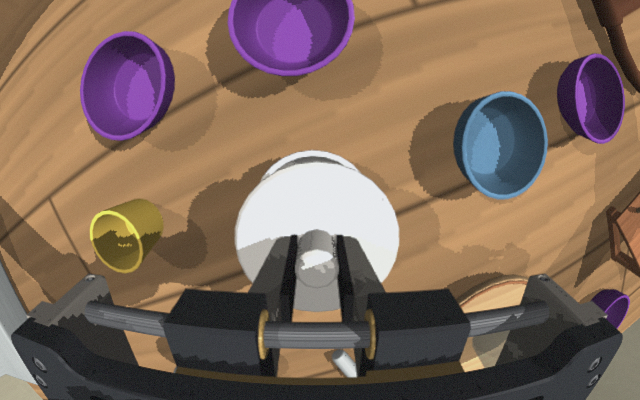

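View pics/isW.png

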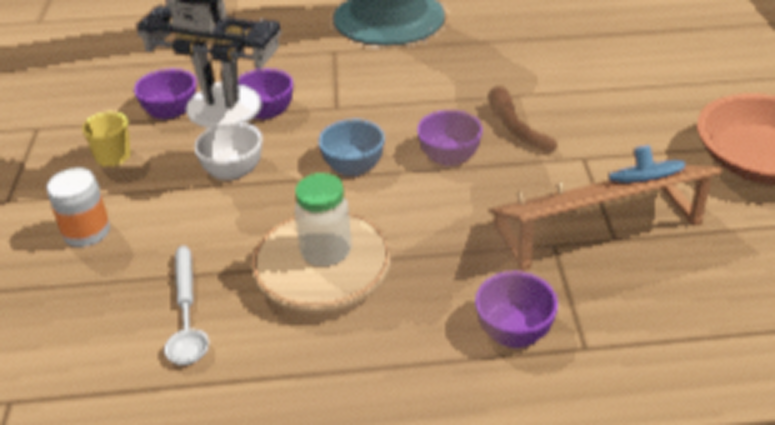

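```bash
cat > ov.py <<'E'
import sys,cv2,pickle
from h import *
k=sys.argv[1];D=DI[k];c=pickle.load(open(f"i{k}.pkl","rb"));im=cv2.imread(f"pics/i{k}.png")
# knob expected exactly on tool axis: TCP xy from command
s=3;a=cv2.resize(im[130:340,210:430],None,fx=s,fy=s,interpolation=cv2.INTER_CUBIC)
def cir(C,r,z,col):
    q=np.array([proj(c,[C[0]+r*np.cos(t),C[1]+r*np.sin(t),z],True) for t in np.linspace(0,6.28,90)])
    cv2.polylines(a,[((q-[210,130]+.5)*s).astype(np.int32)],True,col,1)
off=np.array(eval(sys.argv[2]))
zk=.067+.06
cir(D+off,.052,zk-.015,(0,255,0));cir(D+off,.052,zk-.022,(0,180,0));cir(D+off,.012,zk+.015,(0,255,255));cir(D,.05,.045,(0,0,255))
cv2.imwrite(f"pics/j{k}.png",a)
E
python3 ov.py W "[.001,.002,0]"
```

```text
(no output)
```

View pics/jW.png

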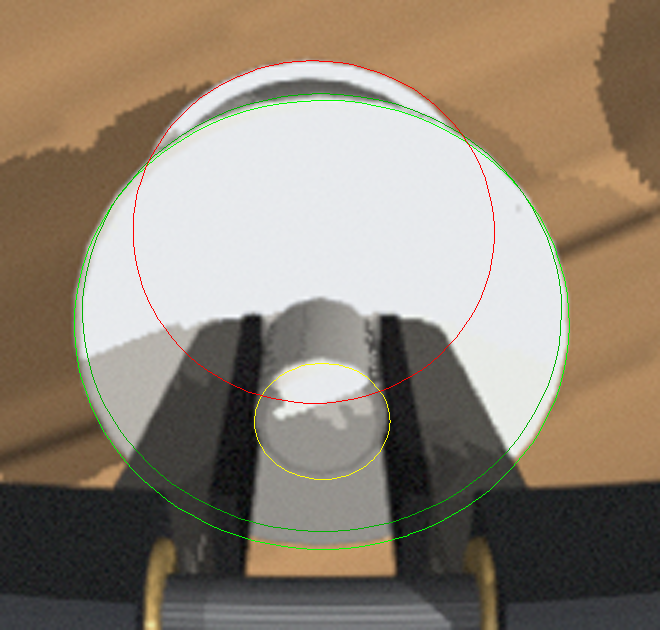

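```bash
cat > s7.py <<'E'
import sys
from workcell import *
from h import *
np.set_printoptions(precision=3,suppress=True)
k=sys.argv[1];D=DI[k]
z=.245
move_linear([D[0],D[1],z+.012],v=.06); hold(.2); f0=np.array(get_force()); print(get_clock(),get_position()-[D[0],D[1],z],f0)
dz=.009
while dz>-.006:
    move_linear([D[0],D[1],z+dz],v=.02); f=np.array(get_force())-f0; print(round(dz,4),f,round(get_position()[2]-z,4),get_clock())
    if f[2]>2.5 or np.hypot(f[0],f[1])>4: break
    dz-=.0015
print(get_position()-[D[0],D[1],z])
E
python3 s7.py W
```

```text
14.3417 [ 0.    -0.     0.012] [-0.254 -0.02  -2.01 ]
0.009 [-0.57   0.537  0.365] 0.0089 14.6417
0.0075 [ 0.23  -0.375 -0.011] 0.0074 14.8917
0.006 [-0.426 -0.2    0.83 ] 0.0059 15.1417
0.0045 [ 0.05 -0.24  0.15] 0.0044 15.3917
0.003 [-0.243 -1.004  1.628] 0.0029 15.6417
0.0015 [0.388 0.56  0.437] 0.0014 15.8917
0.0 [-0.124 -0.111  0.276] -0.0001 16.1417
-0.0015 [-2.669  1.196  9.17 ] -0.0006 16.3917
[ 0.     0.    -0.001]
```

```bash
cat > s8.py <<'E'
import sys
from workcell import *
from h import *
import cv2,pickle
np.set_printoptions(precision=3,suppress=True)
k=sys.argv[1];D=DI[k]
p=get_position(); move_linear([D[0],D[1],.245-.0005],v=.02); print(get_force())
gripper_to(.5); hold(.2); print(get_clock(),get_force(),get_opening())
move_linear([D[0],D[1],.245+.09],v=.12)
c=calibration("wrist");im=get_image("wrist"); cv2.imwrite(f"pics/k{k}.png",im);pickle.dump(c,open(f"k{k}.pkl","wb"))
im=get_image("scene"); cv2.imwrite(f"pics/ks{k}.png",cv2.resize(im[130:300,150:460],None,fx=2.5,fy=2.5,interpolation=cv2.INTER_CUBIC))
a=cv2.imread(f"pics/k{k}.png");s=4;u=proj(c,[D[0],D[1],.06],True).astype(int)-[80,75]; u=np.maximum(u,0)
a=cv2.resize(a[u[1]:u[1]+150,u[0]:u[0]+160],None,fx=s,fy=s,interpolation=cv2.INTER_CUBIC)
for r,z,col in ((.052,.052,(0,255,0)),(.012,.082,(0,255,255))):
    q=np.array([proj(c,[D[0]+r*np.cos(t),D[1]+r*np.sin(t),z],True) for t in np.linspace(0,6.28,90)])
    cv2.polylines(a,[((q-u+.5)*s).astype(np.int32)],True,col,1)
cv2.imwrite(f"pics/kz{k}.png",a);print(get_clock())
E
python3 s8.py W
```

```text
[-0.273  0.102 -0.006]
17.3583 [0.373 0.849 0.418] 0.4971015258066874
18.3583
```

View pics/kzW.png

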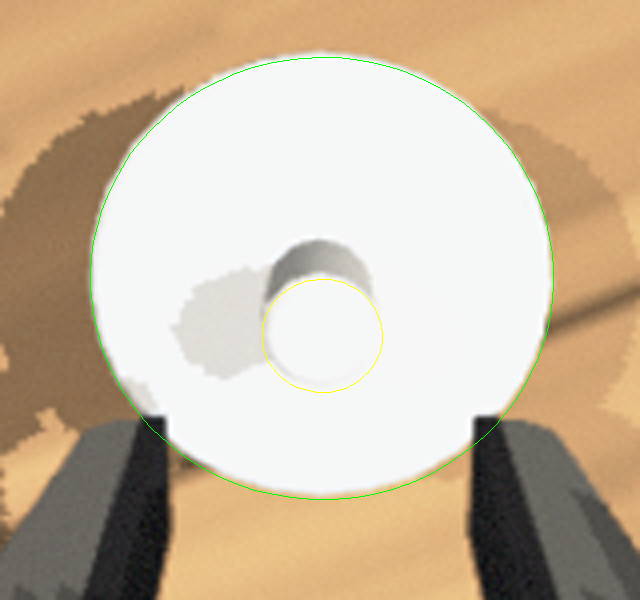

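View pics/ksW.png

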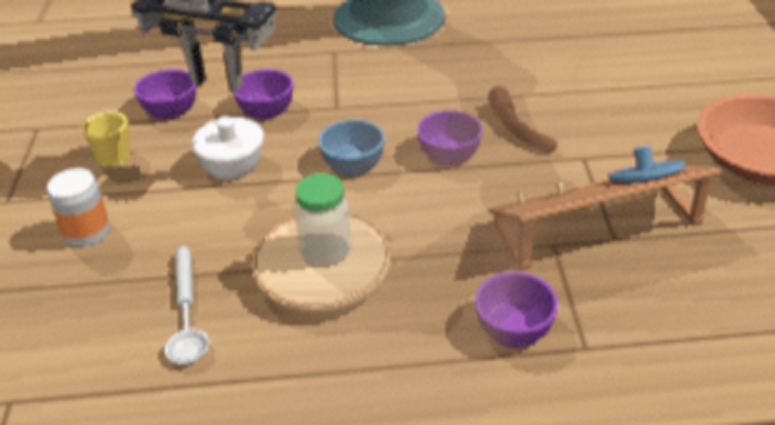

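```bash
cat > w.py <<'E'
from workcell import *
from h import *
move_pose([.4447,-.03,.371],rpy(grasp_rot(-.1,0))); print(get_clock(),np.array(get_qpos()))
E
python3 w.py && python3 s4.py B; python3 - <<'E'
import cv2
a=cv2.imread("pics/gB.png");cv2.imwrite("pics/gBz.png",cv2.resize(a[120:280,230:410],None,fx=4,fy=3.7,interpolation=cv2.INTER_CUBIC))
E
```

```text
19.3083 [ 0.82064252  0.31224283 -0.94200271  2.06927398  0.32048952  0.91071884
  1.16962978]
0 [-0.838  0.352  0.178  2.171  1.246  0.21  -0.076]
1 [-1.46   0.507  0.963  2.205 -1.255  0.161 -0.824]
21.4167 [-0.837  0.352  0.178  2.171  1.246  0.21  -0.076] [ 0.    -0.001  0.   ] [ 1.161 -0.024 -0.257]
knob top px [318.369 218.851] grasp centre [318.317 215.282]
lin ok 22.1167 [-0.826  0.444  0.195  2.138  1.518  0.169 -0.348]
```

View pics/gBz.png

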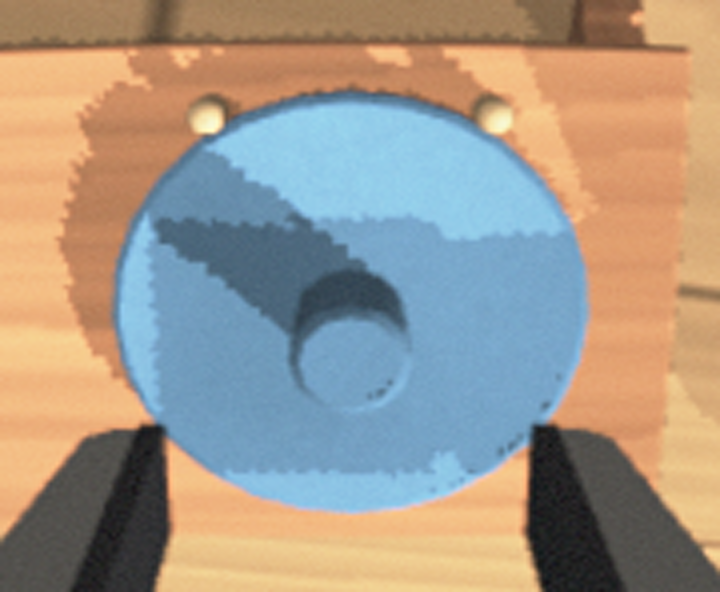

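```bash
python3 s5.py B
```

```text
22.9333 [-0. -0.  0.] [-0.716  0.33   0.235]
open 0.25091110647947723 [ 0.142 -1.859  1.378]
24.1667 force [ 0.413 -0.488 -1.98 ] open 0.2534089258983691
25.0 force [-0.447  0.259 -1.52 ] open 0.25548754228030296
```

```bash
python3 s6.py B && python3 ov.py B "[.0,.0,0]"
```

```text
(np.float64(1.1872601558440083), np.float64(-0.3999999999999977))
26.375 [ 0.301  0.192 -0.342  2.097  0.085  0.866  1.082] open 0.25133562800360615 [ 0.749 -0.885 -1.649]
(np.float64(0.1524694243937742), np.float64(-0.3999999999999977))
26.8083 [ 0.364  0.308 -0.287  2.139  0.13   0.713  1.163] [ 0.     0.001 -0.001] open 0.2508927868545251 [-0.256  0.071 -0.574]
```

View pics/jB.png

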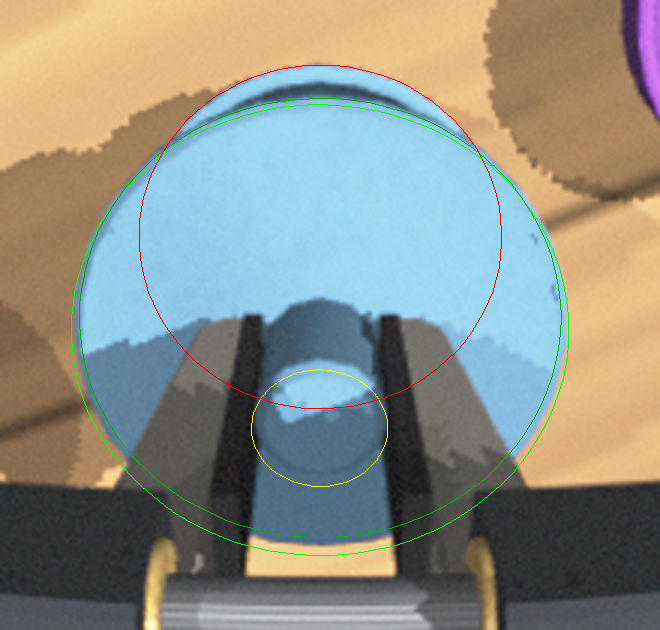

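View pics/isB.png

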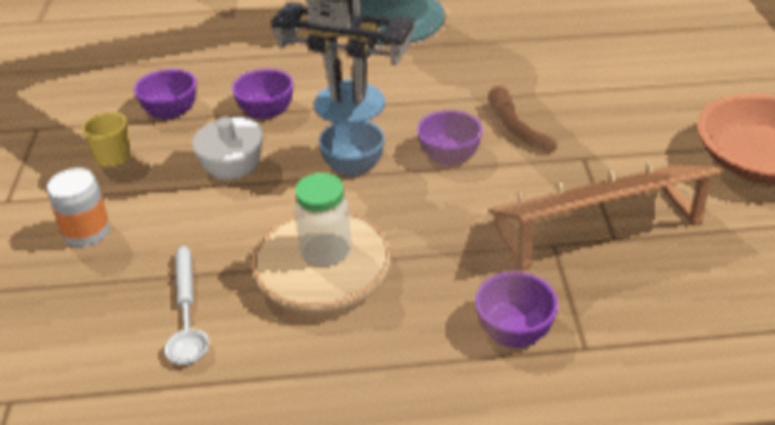

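Here the red dish rim matches, and the blue lid sits level on the tool axis. I'll lower it now.

```bash
python3 s7.py B
```

```text
28.0583 [ 0.    -0.     0.012] [ 0.041  0.033 -1.257]
0.009 [1.058 0.072 0.374] 0.0089 28.3583
0.0075 [ 0.323 -0.388  0.058] 0.0074 28.6083
0.006 [-1.315 -0.046  0.678] 0.0059 28.8583
0.0045 [0.473 0.823 0.271] 0.0044 29.1083
0.003 [ 0.278 -0.641 -0.407] 0.0029 29.3583
0.0015 [-0.719 -0.055 -0.193] 0.0014 29.6083
0.0 [ 0.151 -0.136 -0.142] -0.0001 29.8583
-0.0015 [-2.52   0.317  8.689] -0.0008 30.1083
[ 0.     0.    -0.001]
```

```bash
python3 s8.py B
```

```text
[ 0.083 -0.039 -1.134]
31.075 [-0.109 -0.542 -0.358] 0.502851460323783
32.0833
```

View pics/kzB.png

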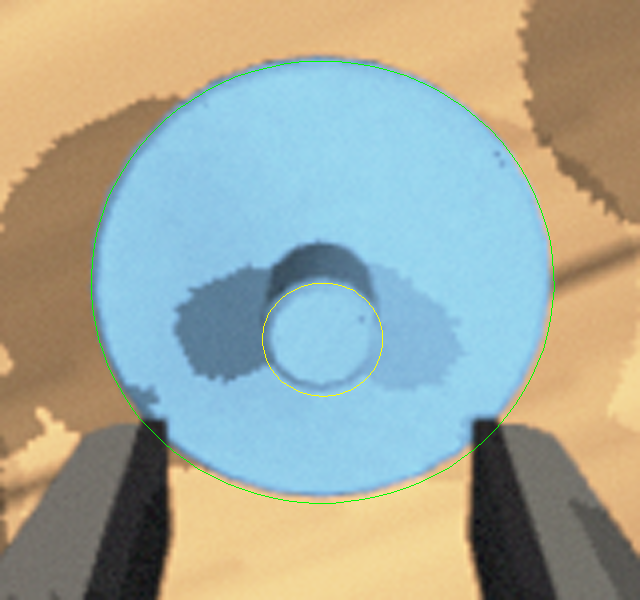

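View pics/ksB.png

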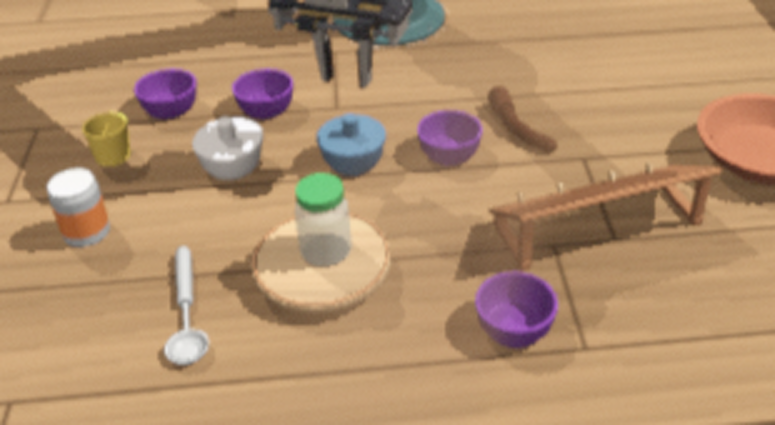

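```bash
python3 -c "
from workcell import *
hold(.3); print(get_clock(),get_force()); hand_in()"
```

```text
32.3833 [-0.4704068   0.14754809  0.7348487 ]
the job is handed in; nothing more can be done
```

Both lids are on the dishes of their own colour, and I handed the job in at about 32.4 s of the 64 s allowed; it reports no verdict.

- **Grasp and placing:** I took each lid by its knob, square to the rack's slope, and lifted it clear of the pegs. I turned it level and lowered it in 1.5 mm steps until it touched the rim. Contact came within 1 mm of the calculated seated height for both lids, with a press of about 9 N. I eased that off before opening the gripper.
- **Last checks:** The wrist pictures after release matched the predicted seated outlines to within about 2 pixels (about 2 mm). In the scene picture both lids look level and the dishes and bystanders look unmoved. I did not measure the final knob offset or the tilt as numbers.
- **Disagreement:** The camera estimates of the dish positions differed by up to about 5 mm. I went mainly by the close wrist view, and neither lid touched its rim until it reached the seated height.

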